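Sort the worktop before cooking

TASK

Sort the things standing mixed on the black worktop into their places: stand the spice jar and the glass shaker upright in the pale two-bay caddy, one in each bay; lay the lemon and the garlic bulb from the worktop (not those on the chopping board) in the larger brown tray, one in each compartment; and stand the wooden pepper mill upright in the middle of the round dish. Leave the oil bottle and the mug where they are.

Things in the scene. Friction and masses are not known exactly. Their poses are not given: they have to be found in the camera images.
- spice_jar: Glass spice jar with a flat black cap and a paper label, round, 41 mm in diameter, 105 mm tall, about 0.11 kg. Stands upright. Grip it round its straight sides anywhere between 20 and 95 mm up. Origin at the centre of its underside, z up.
- shaker: Glass shaker with a domed steel top, round, 90 mm tall: the glass body is 44 mm in diameter up to 66 mm, the dome 34 mm. Shorter than the spice jar; about 0.1 kg. Stands upright. Grip it round the glass body (e.g. 55 mm up). Origin at the centre of its underside, z up.
- pepper_mill: Tall turned brown wooden pepper mill, round, 58 mm in diameter at the foot, 150 mm tall, about 0.18 kg: body 58 mm in diameter near the foot, narrowing to 48 mm at 106 mm; above it a rounded head, 50 mm in diameter and widest 122 mm up, then a 12 mm steel knob on top. The parts do not turn. Grip it round the head (e.g. 120 mm up). Stands upright. Origin at the centre of its underside, z up.
- lemon: Lemon lying alone on the worktop (not those on the round chopping board at the far left, which belong to the room), on its side, 77 mm long along its own x axis, 51 mm wide along y, 52 mm high, about 0.1 kg. Easiest gripped across its width (fingers closing along its y), 26 mm up at its middle. Origin at the centre of its underside as it lies at the start (it may roll a little when set down).
- garlic: Garlic bulb on the worktop (not those on the chopping board), roundish, 60 mm wide and 59 mm high to the tip of its pointed neck, about 0.04 kg; neck up at the start. Widest about 25 mm up. Origin at the centre of its underside as it stands at the start.
- produce_tray: The larger wooden tray, mid-brown, fixed to the worktop: 98 mm (its x) by 190 mm (its y) outside, 22 mm high, walls and floor 6 mm thick. A divider across the middle, as high as the walls less 1 mm, makes two square compartments, each 86 x 86 mm inside, centred at y = +46 mm and y = -46 mm from its origin. Origin at the centre of its underside, so the inner floor is at z = 6 mm.
- jar_caddy: The smaller, deeper wooden caddy, pale wood, fixed to the worktop: 72 mm (its x) by 138 mm (its y) outside, 28 mm high, walls and floor 6 mm thick. A divider across the middle makes two square bays, each 60 x 60 mm inside, centred at y = +33 mm and y = -33 mm from its origin. Origin at the centre of its underside, so the inner floor is at z = 6 mm.
- round_dish: Shallow round white ceramic coaster dish, fixed to the worktop: 94 mm in diameter, rim 12 mm high and 5 mm thick, flat floor at z = 5 mm, about 40 mm in radius inside. Origin at the centre of its underside.
- oil_bottle: Bystander: squat stoppered oil bottle, 72 mm in diameter, 164 mm tall, loose, standing behind the work. Leave it where it is. Origin at the centre of its underside, z up.
- mug: Bystander: small mug with a handle, 58 x 82 mm, 49 mm high, loose, standing at the far left. Leave it where it is. Origin on its underside, z up.
There are look-alikes about, which are no part of the job. Leave any green, pink or turquoise look-alike of the spice_jar alone.

How it is judged (in metres and radians):
At the end, for the whole second after the job is handed in: Jar and shaker stand upright (0.12 rad) on the caddy's floor, one per bay; lemon and garlic lie in the produce tray, one per compartment; the mill stands upright (0.12 rad) on the dish, within 15 mm of its centre; all five at rest; oil bottle and mug within 30 mm of their start (((x of spice_jar in the frame of jar_caddy between -0.015 and 0.015 m and y of spice_jar in the frame of jar_caddy between 0.018 and 0.048 m and z of spice_jar in the frame of jar_caddy between 0.002 and 0.012 m and x of shaker in the frame of jar_caddy between -0.015 and 0.015 m and y of shaker in the frame of jar_caddy between -0.048 and -0.018 m and z of shaker in the frame of jar_caddy between 0.002 and 0.012 m) or (x of spice_jar in the frame of jar_caddy between -0.015 and 0.015 m and y of spice_jar in the frame of jar_caddy between -0.048 and -0.018 m and z of spice_jar in the frame of jar_caddy between 0.002 and 0.012 m and x of shaker in the frame of jar_caddy between -0.015 and 0.015 m and y of shaker in the frame of jar_caddy between 0.018 and 0.048 m and z of shaker in the frame of jar_caddy between 0.002 and 0.012 m)) and ((x of lemon in the frame of produce_tray between -0.046 and 0.046 m and y of lemon in the frame of produce_tray between 0.003 and 0.092 m and z of lemon in the frame of produce_tray between 0 and 0.062 m and x of garlic in the frame of produce_tray between -0.046 and 0.046 m and y of garlic in the frame of produce_tray between -0.092 and -0.003 m and z of garlic in the frame of produce_tray between 0 and 0.062 m) or (x of lemon in the frame of produce_tray between -0.046 and 0.046 m and y of lemon in the frame of produce_tray between -0.092 and -0.003 m and z of lemon in the frame of produce_tray between 0 and 0.062 m and x of garlic in the frame of produce_tray between -0.046 and 0.046 m and y of garlic in the frame of produce_tray between 0.003 and 0.092 m and z of garlic in the frame of produce_tray between 0 and 0.062 m)) and horizontal distance between pepper_mill and round_dish below 0.015 m and z of pepper_mill in the frame of round_dish between 0.002 and 0.016 m and angle between each of spice_jar, shaker, pepper_mill's own z axis and vertical below 0.12 rad and linear speed of each of spice_jar, shaker, pepper_mill, lemon, garlic below 0.02 m/s and angular speed of each of spice_jar, shaker, pepper_mill, lemon, garlic below 0.3 rad/s and distance of each of oil_bottle, mug from where it was at the start of the episode below 0.03 m); the robot touches nothing.
It fails at once if the oil bottle or the mug is pushed away or knocked over (distance of any of oil_bottle, mug from where it was at the start of the episode above 0.03 m or angle between any of oil_bottle, mug's own z axis and vertical above 0.5 rad).
It also fails if it takes over 112 s, if anything falls off the work surface, if the arm or the gripper's body presses on something with over 40 N, if the wrist force passes 120 N, or if a joint passes its speed limit or range.

ROBOT

A 6-joint arm with a two-finger parallel gripper is mounted at the origin on a cart in front of the work surface, level with it; the furniture and walls round the work are solid. World frame = base frame: x ahead of the robot, y to its left, z up, the work surface at z = 0. Lengths are in mm, angles in rad, forces in N, time in s.
With the tool pointing down it reaches from about 300 to 850 mm from the base axis. Payload 4.2 kg.
Tool frame: the origin (TCP) lies between the finger pads; the fingertips stand finger_overhang ahead of it and the grasp point (between the pads) lies 5 mm behind it (finger_overhang is the distance from the TCP to the fingertips, in mm); z points along the fingers, y is the line along which they close (so a half turn about z gives the same grasp; the last joint's range is limited). The gripper opens to 91 mm and grips with 3 to 60 N. Pads are 32 mm wide; open, the fingers measure 118 mm over their backs; the gripper's body (76 mm by 178 mm) begins 60 mm behind the grasp point.
Start: joints at [-1.314, 0.32, 1.565, -0, 1.257, -0.02], TCP at [157.138, -553.127, 227.976] pointing down, gripper open.
Joint ranges: [-3.11, 3.11], [-0.84, 2.01], [0.21, 2.61], [-1.34, 4.49], [0.05, 2.63], [-2.56, 2.56]. Speed limits (rad/s): [2.57, 2.57, 3.14, 3.14, 3.14, 3.14].

INTERFACE

Orientations are given as a unit quaternion [w, x, y, z].
In Python, from station import sense, capture, camera_params, hand_in, silhouettes, mark_of, finger_overhang gives the robot as it stands.
- The arm moves only by the tool jog_arm, called after "Call:" as name(argument=value, ...), one argument or row to a line, values as JSON. Schema: {"type":"object","properties":{"increments":{"type":"array","items":{"type":"object","properties":{"finger_gap":{"type":"number"},"tx":{"type":"number"},"ty":{"type":"number"},"tz":{"type":"number"},"turn":{"type":"number"}},"additionalProperties":false,"required":["finger_gap"]},"minItems":1,"maxItems":12},"force":{"type":"number"},"only":{"type":"string"},"quiet":{"type":"boolean"},"lines":{"type":"string"}},"required":["increments"],"additionalProperties":false}. increments is a list of rows, 1 to 12 of them, each an object with the fields finger_gap (the finger opening in mm), tx, ty, tz (the shift in shares of the most that a row can go, 1 being 50 mm), turn (a turn about the tool's z in a scale on which 1.0 is 360 degrees); a field left out counts as zero (the opening has to be given); each row shifts and turns the commanded pose from where the row before left it, along the tool's axes as they then stand; what a row does not reach is not made up. A row lasts 1/10 s, in which the tool goes at most 50 mm and 0.15 rad, less where a joint would pass 70% of its speed; a pose out of reach is approached as far as the arm can. The fingers move at their own pace and stop on an object; force is the grip in N (left out, the last holds). Time passes only in rows, so rows that do not move let the fingers close. The tool returns the time, the measured TCP pose, the force, the opening and the grip force at its end. only (a regular expression) keeps the lines of the reply that match it, lines (a string "A,B") keeps lines A to B, and quiet returns only ok. A shift or turn number past 1, either way, is cut back to 1. Input that does not fit is refused with a message, and nothing moves.
- sense(): the state, without advancing time (a new reading comes with each control period).
- capture(name): name is "scene" or "top" or "wrist"; returns the picture (384x512x3 uint8, red, green, blue); there is no depth.
- camera_params(name): a dict with "fx", "fy", "cx", "cy" (pixels), "eye" and "rotation" of the camera in the world. Camera axes: x right, y down, z forward; pixel columns grow to the right and rows downward; lengths in mm; the calibration is good to about 2 mm. A picture is of the moment at which its call begins: read the wrist's pose just before it. camera_params takes no time and is no camera call; for the wrist camera it gives the pose at the moment of the call.
- hand_in(): hands the job in; it is judged then, once.
Trained networks look in the newest picture that a camera, given by its name, has taken for a name from the list of things; names that differ only in an ending like _2 or _b are one class to them, and where a whole thing is asked for, a point or a joint stands for the part that bears it (a point fixed in the world has none). Each returns a list of dicts, best first, with "score" (0 to 1); they miss things now and then, are a little off and sometimes report something else, mostly with a low value. They report only what shows in the picture. A call takes as long as a camera call. They do not tell look-alikes from the thing itself.
- silhouettes(camera, label): "mask" (384x512 bool, what is visible of it) and "box" ([left, top, width, height] as shares, 0 to 1, of the picture: columns of its width, rows of its height, round what is visible of it).
- mark_of(camera, label): "centre" ([column, row] as shares, 0 to 1, of the picture: columns of its width, rows of its height: a listed point, or the origin of a listed thing).
The state is a dict: "time_s": time; "qpos": joint angles; "qvel": joint speeds; "tau": joint torques, N m; "position": TCP position; "eef_rot": TCP orientation; "ft_force": force on the tool from outside, world axes, zero at the start; "ft_torque": the same for the moment, N m; "opening": finger opening in mm; "grip_force": force on a finger pad.
Only numpy, scipy, OpenCV 4.12 (cv2) and the standard library are available. Lean on these libraries where they do the work, as an engineer would, in place of code of your own. Each camera call takes 0.05 s, during which the arm holds its last target. There are 200 camera calls.

## Working session

There is one attempt and no reset: what is moved stays moved. The work goes in short steps, Python scripts to look and compute and a tool call to move; the robot and the scene stay as the last step left them, time stands still between calls to the robot, and variables do not carry over. Pictures are saved under pics/ and viewed, at most 14 in all, crops included, and the job is handed in when it is done.

```bash
mkdir -p pics; ls
```

Run:
```python
from station import *
import cv2,numpy as np
np.set_printoptions(precision=3,suppress=True)
for n in ("scene","top"):
    im=capture(n); cv2.imwrite(f"pics/{n}0.png",cv2.resize(im[:,:,::-1],(768,576),interpolation=cv2.INTER_CUBIC))
    p=camera_params(n); print(n,p)
    for l in ["spice_jar","shaker","pepper_mill","lemon","garlic","produce_tray","jar_caddy","round_dish","oil_bottle","mug"]:
        print(l,[(np.round(np.array(m["centre"])*[512,384],1).tolist(),round(m["score"],2)) for m in mark_of(n,l)])
print(finger_overhang, sense())
```

```text
pics
scene {'fx': 433.0139740289489, 'fy': 433.0139740289489, 'cx': 252.5276803710296, 'cy': 193.50856410561522, 'eye': array([-630.466, -708.324,  888.454]), 'rotation': array([-0.409,  0.762, -0.447,  0.229])}
spice_jar [([279.0, 280.9], 0.74), ([258.8, 182.6], 0.69), ([368.3, 227.6], 0.57), ([330.5, 228.4], 0.55)]
shaker [([345.2, 182.9], 0.75), ([306.3, 224.6], 0.51)]
pepper_mill [([261.9, 200.6], 0.77), ([344.0, 181.4], 0.3)]
lemon [([242.7, 193.2], 0.53), ([284.0, 216.1], 0.48)]
garlic [([282.6, 214.8], 0.75)]
produce_tray [([193.0, 185.8], 0.93)]
jar_caddy [([292.7, 190.2], 0.63)]
round_dish []
oil_bottle [([346.3, 183.9], 0.62)]
mug [([283.5, 215.7], 0.37), ([153.2, 187.0], 0.35)]
top {'fx': 383.6198911536213, 'fy': 383.6198911536213, 'cx': 253.56282123164914, 'cy': 193.48617402943185, 'eye': array([ 297.453,  -74.411, 1103.349]), 'rotation': array([ 0.054, -0.698,  0.712, -0.057])}
spice_jar [([385.1, 176.9], 0.65), ([232.5, 159.2], 0.64), ([342.4, 299.5], 0.61), ([359.4, 201.6], 0.54)]
shaker [([327.0, 213.2], 0.68)]
pepper_mill [([261.8, 195.4], 0.95)]
lemon [([231.2, 195.7], 0.75)]
garlic [([295.8, 204.4], 0.8)]
produce_tray [([170.9, 213.1], 0.77)]
jar_caddy [([278.3, 148.5], 0.79)]
round_dish [([344.5, 160.4], 0.76)]
oil_bottle [([327.2, 109.2], 0.92)]
mug [([117.6, 230.7], 0.7)]
14.0 {'time_s': 1.1, 'qpos': array([-1.314,  0.32 ,  1.565,  0.   ,  1.257, -0.02 ]), 'qvel': array([-0.001, -0.   ,  0.002, -0.001,  0.001,  0.   ]), 'tau': array([  0.002, -41.236, -23.223,   0.073,   0.038,  -0.   ]), 'position': array([ 157.145, -553.118,  227.971]), 'eef_rot': array([0.   , 0.99 , 0.138, 0.   ]), 'ft_force': array([-0.029, -1.016, -0.416]), 'ft_torque': array([-0.009,  0.044,  0.009]), 'grip_force': 0.0, 'opening': 91.24700704311886}
```

View pics/scene0.png

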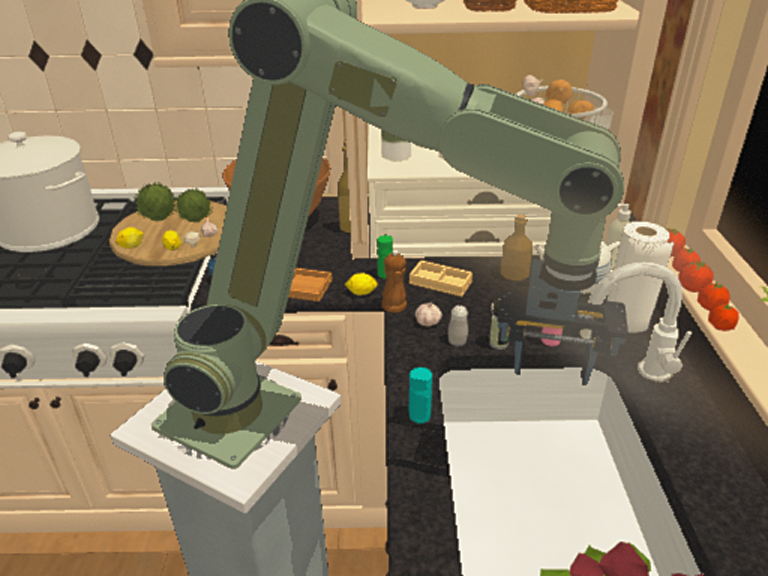

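View pics/top0.png

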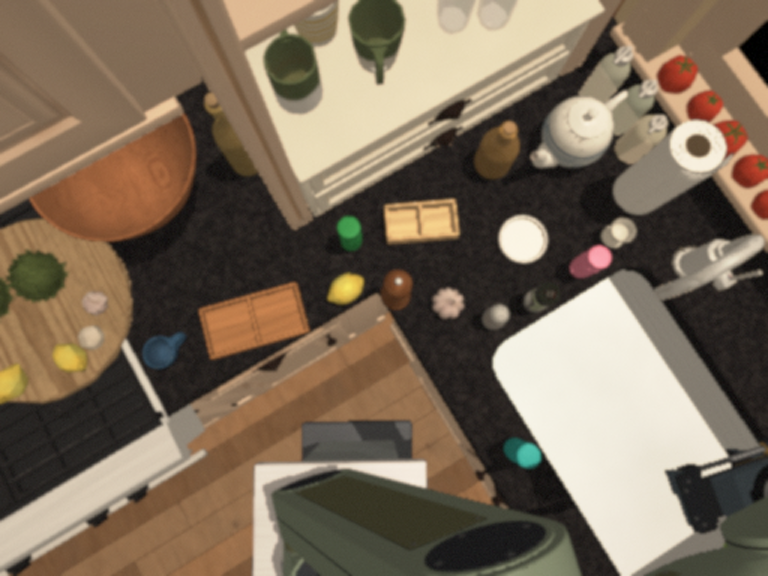

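Candidates for the spice jar, in native top pixels: green (232,159), pink (385,177), turquoise (342,300), and the clear one with a black cap at (359,202), which is the one I want. For the lemon it is (231,196) against those on the board around (45,238); for the garlic (296,204) against the board ones around (62,215). The mill is at (262,195) and the shaker at (327,213). Next I triangulate these and check the choice in a crop.

Create h.py:
```python
from station import *
import cv2,numpy as np
from scipy.spatial.transform import Rotation as R
np.set_printoptions(precision=1,suppress=True)
def Rm(q): return R.from_quat(np.r_[q[1:],q[0]])
def ray(p,uv):
    d=Rm(p["rotation"]).apply([(uv[0]-p["cx"])/p["fx"],(uv[1]-p["cy"])/p["fy"],1]); return p["eye"],d/np.linalg.norm(d)
def plane(p,uv,z):
    e,d=ray(p,uv); return e+d*(z-e[2])/d[2]
def tri(rs):
    A=sum(np.eye(3)-np.outer(d,d) for e,d in rs); b=sum((np.eye(3)-np.outer(d,d))@e for e,d in rs)
    x=np.linalg.solve(A,b); return x,max(np.linalg.norm(np.cross(x-e,d)) for e,d in rs)
def proj(p,X):
    c=Rm(p["rotation"]).inv().apply(np.asarray(X,float)-p["eye"]); return np.array([p["fx"]*c[0]/c[2]+p["cx"],p["fy"]*c[1]/c[2]+p["cy"]])
def rect(p,mask,z):
    ys,xs=np.nonzero(cv2.morphologyEx(mask.astype(np.uint8),cv2.MORPH_OPEN,np.ones((3,3))))
    pts=np.array([plane(p,(x,y),z)[:2] for x,y in zip(xs,ys)],np.float32)
    return cv2.minAreaRect(pts),pts.mean(0)
def tool(delta):  # world displacement -> tool axes
    return Rm(sense()["eef_rot"]).inv().apply(delta)
```

Run:
```python
from h import *
pt,ps=camera_params("top"),camera_params("scene")
im=capture("top")
M=dict(spice_jar=((359.4,201.6),(330.5,228.4)),shaker=((327,213.2),(306.3,224.6)),pepper_mill=((261.8,195.4),(261.9,200.6)),lemon=((231.2,195.7),(242.7,193.2)),garlic=((295.8,204.4),(282.6,214.8)),produce_tray=((170.9,213.1),(193,185.8)),jar_caddy=((278.3,148.5),(292.7,190.2)),oil_bottle=((327.2,109.2),(346.3,183.9)),round_dish=((344.5,160.4),None),mug=((117.6,230.7),(153.2,187)),)
for k,(a,b) in M.items():
    print(k,plane(pt,a,0)[:2],plane(ps,b,0)[:2] if b else '',*(tri([ray(pt,a),ray(ps,b)]) if b else []))
for k,z in (("produce_tray",22),("jar_caddy",28),("round_dish",12),("lemon",26)):
    m=silhouettes("top",k)
    for s in m[:1]: print(k,s["score"],rect(pt,s["mask"],z),)
cv2.imwrite("pics/crop1.png",cv2.resize(im[90:260,150:410,::-1],(780,510),interpolation=cv2.INTER_CUBIC))
```

```text
spice_jar [ 441.8 -387.2] [ 447.  -370.1] [ 437.1 -378.7   12.1] 5.627756753979223
shaker [ 409.7 -291.4] [ 427.8 -293. ] [ 411.5 -294.    10.3] 5.266719517720763
pepper_mill [ 465.3 -104.2] [479.2 -98.1] [ 464.3 -104.9   11.3] 1.2349579169846292
lemon [466.1 -15.2] [487.2 -13.5] [466.8 -20.2  13.8] 5.124934022183132
garlic [ 437.  -202.1] [ 438.8 -200.5] [ 436.7 -201.7    1.9] 0.23322006350702965
produce_tray [418.5 159.4] [441.1 177.3] [415.8 155.5  21.2] 0.7322826353492052
jar_caddy [ 605.1 -156.3] [ 591.9 -166.1] [ 609.  -157.8  -12.8] 0.6322274964288197
oil_bottle [ 724.6 -307.4] [ 725.8 -324.8] [ 732.6 -315.9   -9.3] 7.380999392075336
round_dish [ 565.2 -350.8] 
mug [370.8 311.3] [363.  305.1] [371.3 313.8  -7.5] 0.13539974466837576
produce_tray 0.58 (((415.36932373046875, 160.71865844726562), (101.13459777832031, 193.38516235351562), 15.155264854431152), array([415.3, 160.8], dtype=float32))
jar_caddy 0.75 (((601.3051147460938, -160.74591064453125), (77.99308013916016, 139.51486206054688), 4.260457515716553), array([ 600.9, -160.3], dtype=float32))
round_dish 0.75 (((565.9644165039062, -357.4660949707031), (90.48650360107422, 96.2851791381836), 43.302398681640625), array([ 565.9, -357.3], dtype=float32))
lemon 0.54 (((472.9569396972656, -11.846023559570312), (65.35810089111328, 57.62759780883789), 88.92867279052734), array([472.6, -11.3], dtype=float32))
```

View pics/crop1.png

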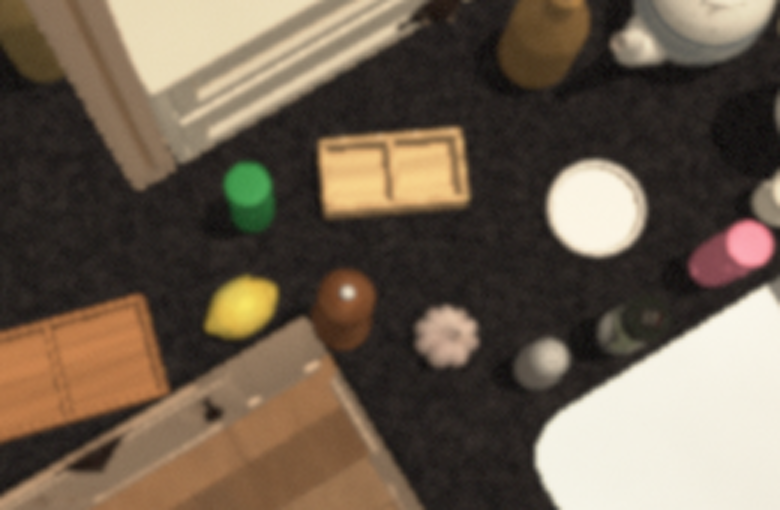

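The crop confirms the clear, black-capped jar at about (625,330), the shaker at (542,362), garlic at (447,337), mill at (343,310) and lemon at (242,307). The coloured jars are green (250,195) and pink (730,255). I'm moving the wrist camera over the work.

The rows are not in the units I measure in: shifts go in shares of 50 mm and turns go in shares of 360 degrees. I convert before sending: 35 mm is 0.7, 30 mm is 0.6.

Call:
jog_arm(
  increments=[
    {"finger_gap": 91,"tx": 0.7,"ty": -0.44,"tz": -0.2},
    {"finger_gap": 91,"tx": 0.7,"ty": -0.44,"tz": -0.2},
    {"finger_gap": 91,"tx": 0.7,"ty": -0.44,"tz": -0.2},
    {"finger_gap": 91,"tx": 0.7,"ty": -0.44,"tz": -0.2},
    {"finger_gap": 91,"tx": 0.7,"ty": -0.44,"tz": -0.2},
    {"finger_gap": 91,"tx": 0.7,"ty": -0.44,"tz": -0.2},
    {"finger_gap": 91,"tx": 0.7,"ty": -0.44,"tz": -0.2},
    {"finger_gap": 91,"tx": 0.7,"ty": -0.44,"tz": -0.2},
    {"finger_gap": 91,"tx": 0.7,"ty": -0.44,"tz": -0.2},
    {"finger_gap": 91,"tx": 0.6,"ty": -0.38,"tz": -0.2},
    {"finger_gap": 91},
    {"finger_gap": 91},
  ],
  force=15,
)

```text
time_s: 2.55
position: [429.9, -249.7, 328.0]
eef_rot: [0.0, 0.99, 0.139, -0.0]
ft_force: [0.0, 0.5, -0.1]
opening: 91.4
grip_force: 0.0
```

Run:
```python
from h import *
p=camera_params("wrist"); im=capture("wrist"); s=sense(); print(p["eye"],Rm(p["rotation"]).as_matrix(),p["fx"],s["position"],s["eef_rot"])
cv2.imwrite("pics/w1.png",im[:,:,::-1])
```

```text
[ 509.4 -226.7  484.7] [[ 0.3 -0.9 -0.3]
 [-1.  -0.3 -0.1]
 [ 0.   0.3 -1. ]] 278.4968118319931 [ 429.3 -250.3  327.7] [ 0.   1.   0.1 -0. ]
```

View pics/w1.png

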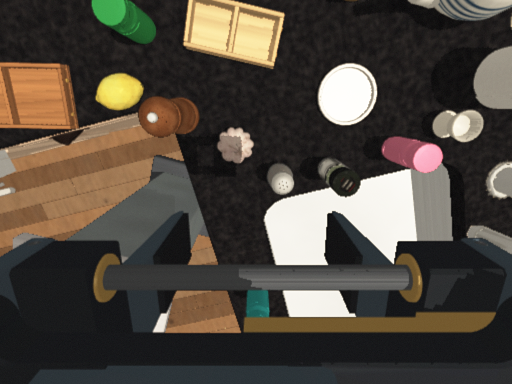

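The wrist picture shows the shaker at (281,179), the jar at (340,176), garlic (235,146), mill (170,117), lemon (119,91), caddy (234,32) and dish (347,95). I'll measure here and again from 120 mm further left.

Create meas.py:
```python
from h import *
import sys,pickle
L=["spice_jar","shaker","pepper_mill","lemon","garlic","produce_tray","jar_caddy","round_dish"]
p=camera_params("wrist"); capture("wrist"); o={"p":p}
for l in L:
    o[l]=([(np.array(m["centre"])*[512,384],m["score"]) for m in mark_of("wrist",l)],[(s["mask"],s["score"]) for s in silhouettes("wrist",l)])
    print(l,[(np.round(a).tolist(),round(s,2),plane(p,a,0)[:2].round().tolist()) for a,s in o[l][0]])
pickle.dump(o,open(sys.argv[1],"wb"))
```

```bash
python3 meas.py m1.pkl
```

```text
spice_jar [([327.0, 169.0], 0.8, [441.0, -376.0]), ([142.0, 31.0], 0.77, [569.0, -25.0]), ([260.0, 291.0], 0.64, [165.0, -330.0]), ([14.0, 94.0], 0.64, [419.0, 162.0]), ([391.0, 145.0], 0.58, [512.0, -468.0])]
shaker []
pepper_mill [([185.0, 117.0], 0.97, [460.0, -115.0])]
lemon [([123.0, 90.0], 0.78, [474.0, -8.0]), ([278.0, 172.0], 0.36, [411.0, -293.0])]
garlic [([236.0, 142.0], 0.96, [444.0, -208.0]), ([231.0, 35.0], 0.66, [601.0, -159.0])]
produce_tray [([12.0, 92.0], 0.56, [422.0, 167.0]), ([126.0, 90.0], 0.46, [475.0, -13.0])]
jar_caddy [([230.0, 35.0], 0.67, [600.0, -157.0]), ([275.0, 172.0], 0.35, [411.0, -287.0])]
round_dish [([346.0, 94.0], 0.85, [569.0, -362.0])]
```

Call:
jog_arm(
  increments=[
    {"finger_gap": 91,"tx": 0.32,"ty": -0.8},
    {"finger_gap": 91,"tx": 0.32,"ty": -0.8},
    {"finger_gap": 91,"ty": -0.7},
    {"finger_gap": 91},
    {"finger_gap": 91},
  ],
)

```text
time_s: 3.95
position: [429.1, -130.4, 328.3]
eef_rot: [0.001, 0.99, 0.139, 0.0]
ft_force: [-0.6, -0.8, -0.0]
opening: 91.1
grip_force: 0.0
```

```bash
python3 meas.py m2.pkl
```

```text
spice_jar [([388.0, 186.0], 0.96, [443.0, -373.0]), ([452.0, 164.0], 0.89, [511.0, -466.0]), ([314.0, 301.0], 0.75, [172.0, -326.0]), ([218.0, 56.0], 0.66, [566.0, -26.0])]
shaker [([339.0, 191.0], 0.8, [408.0, -290.0])]
pepper_mill [([252.0, 136.0], 0.91, [461.0, -112.0])]
lemon [([194.0, 109.0], 0.95, [477.0, -8.0])]
garlic [([303.0, 161.0], 0.94, [443.0, -211.0])]
produce_tray [([88.0, 117.0], 0.6, [415.0, 163.0]), ([303.0, 165.0], 0.4, [437.0, -213.0])]
jar_caddy [([306.0, 58.0], 0.71, [601.0, -162.0]), ([251.0, 136.0], 0.38, [460.0, -111.0])]
round_dish [([409.0, 116.0], 0.83, [564.0, -358.0])]
```

Run:
```python
from h import *
import pickle
a,b=pickle.load(open("m1.pkl","rb")),pickle.load(open("m2.pkl","rb")); pt=camera_params("top")
T=dict(spice_jar=(359.4,201.6),shaker=(327,213.2),pepper_mill=(261.8,195.4),lemon=(231.2,195.7),garlic=(295.8,204.4),produce_tray=(170.9,213.1),jar_caddy=(278.3,148.5),round_dish=(344.5,160.4))
for k in T:
    rs=[ray(pt,T[k]),ray(b["p"],b[k][0][0][0])]
    if a[k][0] and k!="produce_tray": rs.append(ray(a["p"],a[k][0][0][0]))
    print(k,*tri(rs))
# silhouettes: centroid triangulation of lemon/garlic/trays (mid height), rect
for k,z in (("lemon",26),("garlic",27),("produce_tray",22),("jar_caddy",28),("round_dish",12)):
    for n,o in (("a",a),("b",b)):
        for m,s in o[k][1][:1]:
            r,c=rect(o["p"],m,z); print(k,n,round(s,2),np.array(r[0]),np.array(r[1]),round(r[2],1),"c",c)
# spice_jar & shaker & mill: base/top checks from masks: extent of mask vs projection of a cylinder
for k in ("spice_jar","shaker","pepper_mill"):
    for n,o in (("a",a),("b",b)):
        for m,s in o[k][1][:5]:
            ys,xs=np.nonzero(m); print(k,n,round(s,2),"centroid",xs.mean(),ys.mean())
```

```text
spice_jar [ 441.  -384.9  -16.5] 7.179890666509522
shaker [ 409.2 -290.4    1.6] 0.7909230379515547
pepper_mill [ 462.  -109.8   -4.4] 6.725767488631541
lemon [472.4 -10.1  -1.5] 7.8083132558005
garlic [ 440.8 -207.8  -10.8] 5.167986885177796
produce_tray [417.3 157.1  10. ] 0.17665277845485228
jar_caddy [ 598.5 -158.1   15.8] 3.675160930628437
round_dish [ 565.2 -354.8    6. ] 6.119725818937331
lemon a 0.89 [472.4 -14.8] [52.6 75.2] 15.8 c [472.7 -14.8]
lemon b 0.94 [472.  -15.1] [60.6 61.7] 76.6 c [472.6 -15.1]
garlic a 0.65 [ 441.  -208.7] [55.3 55.8] 15.8 c [ 442.1 -208.6]
garlic b 0.92 [ 440.7 -208.3] [54.3 57. ] 15.9 c [ 441.4 -208. ]
produce_tray a 0.93 [428.4 116.1] [ 99.4 126.5] 14.2 c [429.1 111. ]
produce_tray b 0.73 [417.3 155.7] [100.7 197.7] 14.9 c [418.6 156.4]
jar_caddy a 0.6 [ 602.  -163.1] [ 75.3 139.1] 4.2 c [ 601.6 -164.1]
jar_caddy b 0.9 [ 602.2 -162.8] [ 74.2 136.5] 4.3 c [ 602.7 -162. ]
round_dish a 0.7 [ 566.5 -360.8] [92.8 90. ] 19.5 c [ 567.1 -360.2]
round_dish b 0.69 [ 566.6 -358.9] [94.1 92.2] 87.9 c [ 567.4 -359. ]
spice_jar a 0.95 centroid 338.9030837004405 176.65638766519822
spice_jar a 0.86 centroid 412.3855577047066 152.9290780141844
spice_jar a 0.79 centroid 124.68873085339169 18.88894967177243
spice_jar a 0.58 centroid 257.39823008849555 303.66194690265485
spice_jar b 0.72 centroid 210.84075967859752 42.2008765522279
spice_jar b 0.69 centroid 314.848275862069 306.7977011494253
spice_jar b 0.63 centroid 408.55899802241265 196.13843111404088
spice_jar b 0.59 centroid 479.799667036626 173.67536071032185
shaker a 0.64 centroid 280.54610951008647 177.95533141210376
shaker b 0.71 centroid 348.5978647686833 197.214709371293
pepper_mill a 0.73 centroid 167.82099661344944 115.56119980648282
pepper_mill b 0.86 centroid 250.30215293244245 140.06533036377135
```

Run:
```python
from h import *
import pickle
a,b=pickle.load(open("m1.pkl","rb")),pickle.load(open("m2.pkl","rb"))
def c(m): ys,xs=np.nonzero(m); return xs.mean(),ys.mean()
for k,i,j in (("spice_jar",0,2),("shaker",0,0),("pepper_mill",0,0),("lemon",0,0),("garlic",0,0),("jar_caddy",0,0),("round_dish",0,0)):
    print(k,*tri([ray(a["p"],c(a[k][1][i][0])),ray(b["p"],c(b[k][1][j][0]))]))
for o in (a,b):
    ys,xs=np.nonzero(o["lemon"][1][0][0]); P=np.array([plane(o["p"],q,26)[:2] for q in zip(xs,ys)]); w,v=np.linalg.eigh(np.cov(P.T)); print(np.sqrt(w)*4,np.degrees(np.arctan2(v[1,1],v[0,1])))
s=sense(); print(np.degrees(Rm(s["eef_rot"]).as_euler("xyz")),tool(np.array([409.5,-291,150])-s["position"]),tool(np.array([409.5,-291,50])-s["position"]))
```

```text
spice_jar [ 443.2 -379.7   58.3] 0.4003654203388878
shaker [ 411.8 -294.5   41.3] 0.12285302342286498
pepper_mill [ 463.  -110.5   81.9] 0.5282279019646843
lemon [472.9 -15.4  27.3] 0.051583808288971404
garlic [ 441.5 -208.4   24.8] 0.3287360546090092
jar_caddy [ 604.1 -162.7   19.7] 0.6014698723176418
round_dish [ 568.2 -361.4    7.3] 0.14790340954989323
[52.6 75.5] 119.04693645583
[52.4 72.1] 122.4678736736742
[180.   -0.   15.9] [-62.6 148.8 178. ] [-62.6 148.8 278. ]
```

Heights come out at the expected mid-heights (58, 41, 82, 27 and 25 mm for jar, shaker, mill, lemon and garlic). I'm going above the shaker with the opening at 66 mm.

Scaled: 49 mm is 0.98, -15.4 mm is -0.308.

Call:
jog_arm(
  increments=[
    {"finger_gap": 66,"tx": -0.308,"ty": 0.76,"tz": 0.4},
    {"finger_gap": 66,"tx": -0.308,"ty": 0.76,"tz": 0.4},
    {"finger_gap": 66,"tx": -0.308,"ty": 0.76,"tz": 0.4},
    {"finger_gap": 66,"tx": -0.304,"ty": 0.756,"tz": 0.4},
    {"finger_gap": 66,"tz": 0.98},
    {"finger_gap": 66,"tz": 0.98},
    {"finger_gap": 66},
    {"finger_gap": 66},
  ],
)

```text
time_s: 5.6
position: [411.9, -293.7, 150.5]
eef_rot: [-0.0, 0.99, 0.138, -0.0]
ft_force: [0.5, -0.6, 2.0]
opening: 66.3
grip_force: 0.0
```

Run:
```python
from h import *
p=camera_params("wrist");im=capture("wrist");cv2.imwrite("pics/w2.png",im[:,:,::-1]); s=sense();print(s["position"],tool(np.array([411.5,-293.5,48])-s["position"]))
print(proj(p,[411.5,-293.5,0]),proj(p,[411.5,-293.5,90]))
```

```text
[ 412.9 -294.4  152. ] [ -1.4  -1.5 104. ]
[257.3 182.9] [257.2 211.1]
```

View pics/w2.png

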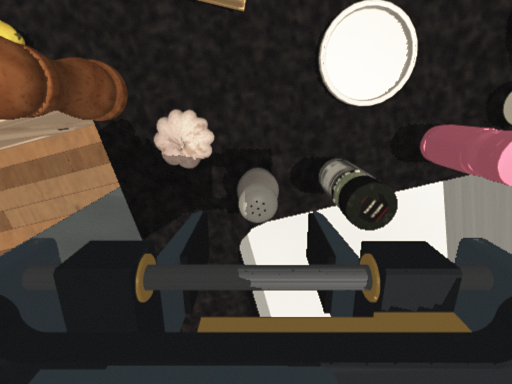

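The shaker's base is at (258,185) and its top at (258,208), which matches the projection. Descending to grip.

Scaled: 35 mm is 0.7, 33 mm is 0.66.

Call:
jog_arm(
  increments=[
    {"finger_gap": 66,"tx": -0.02,"ty": -0.02,"tz": 0.7},
    {"finger_gap": 66,"tz": 0.7},
    {"finger_gap": 66,"tz": 0.66},
    {"finger_gap": 66},
    {"finger_gap": 30},
    {"finger_gap": 30},
    {"finger_gap": 30},
    {"finger_gap": 30},
    {"finger_gap": 30},
    {"finger_gap": 30},
  ],
  force=15,
)

```text
time_s: 6.65
position: [411.5, -293.8, 48.7]
eef_rot: [0.001, 0.99, 0.138, 0.001]
ft_force: [-0.5, -0.1, 7.0]
opening: 39.1
grip_force: 15.4
```

```bash
python3 -c "
from h import *
s=sense();print(tool(np.array([599.5,-130,160])-s['position']))"
```

```text
[ 225.9 -105.8 -111.1]
```

The opening of 39 mm is less than the expected 44, so I'm lifting a little and looking.

Scaled: -40 mm is -0.8, -35 mm is -0.7.

Call:
jog_arm(
  increments=[
    {"finger_gap": 30,"tz": -0.3},
    {"finger_gap": 30,"tz": -0.7},
    {"finger_gap": 30,"tz": -0.8},
    {"finger_gap": 30,"tz": -0.4},
    {"finger_gap": 30},
    {"finger_gap": 30},
  ],
)

```text
time_s: 7.25
position: [409.7, -292.5, 156.5]
eef_rot: [-0.0, 0.99, 0.138, -0.0]
ft_force: [-0.4, 0.5, -1.4]
opening: 39.4
grip_force: 14.8
```

Run:
```python
from h import *
im=capture("wrist");im2=capture("top"); im3=capture("scene")
cv2.imwrite("pics/w3.png",np.hstack([cv2.resize(im[130:330,130:400,::-1],(420,311)),cv2.resize(im3[170:250,250:358,::-1],(380,311),interpolation=cv2.INTER_CUBIC)]))
s=sense();print(tool(np.array([599.5,-130,160])-s["position"]))
```

```text
[ 227.3 -104.    -5. ]
```

View pics/w3.png

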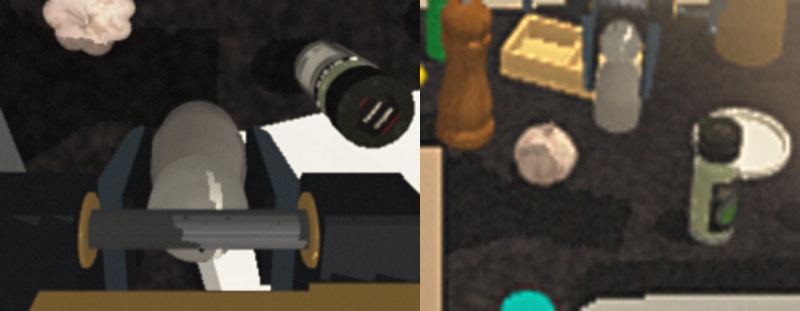

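The shaker is held and looks upright. I'm checking its offset in the grip from the base mark.

Run:
```python
from h import *
for c in ("wrist","scene"):
    p=camera_params(c);capture(c);s=sense();P=s["position"]
    m=mark_of(c,"shaker"); S=silhouettes(c,"shaker")
    print(c,[(np.array(x["centre"])*[512,384],x["score"],tool(plane(p,np.array(x["centre"])*[512,384],108)-P)) for x in m[:2]],proj(p,[P[0],P[1],108]))
    for x in S[:2]:
        ys,xs=np.nonzero(x["mask"]); print(x["score"],xs.min(),xs.max(),ys.min(),ys.max(),xs.mean(),ys.mean())
    # axis line
    print([proj(p,[P[0],P[1],z]) for z in (108,150,198)])
print(tool(np.array([599.5,-130,160])-s["position"]))
```

```text
wrist [(array([259.2, 216.3]), 0.63, array([ 0.3,  1.1, 47.3])), (array([194.5, 134.2]), 0.52, array([ 63.8, -45.6,  47.3]))] [257.9 216.6]
0.63 226 288 197 297 257.1144702842377 236.3439276485788
[array([257.9, 216.6]), array([257.9, 241.3]), array([257.8, 287.9])]
scene [(array([305.4, 200.7]), 0.69, array([-1.4, -0.7, 48. ]))] [305.7 200.5]
0.57 300 312 175 204 306.3161094224924 189.8176291793313
[array([305.7, 200.5]), array([306.4, 189.3]), array([307.3, 176. ])]
[ 226.8 -104.6   -4. ]
```

Scaled: 38 mm is 0.76, -17.4 mm is -0.348, 0.1 rad / 6.2832 = 0.0159.

Call:
jog_arm(
  increments=[
    {"finger_gap": 30,"tx": 0.76,"ty": -0.348},
    {"finger_gap": 30,"tx": 0.76,"ty": -0.348},
    {"finger_gap": 30,"tx": 0.76,"ty": -0.348},
    {"finger_gap": 30,"tx": 0.76,"ty": -0.348},
    {"finger_gap": 30,"tx": 0.76,"ty": -0.348},
    {"finger_gap": 30,"tx": 0.74,"ty": -0.35},
    {"finger_gap": 30,"turn": 0.0159},
    {"finger_gap": 30,"turn": 0.0159},
    {"finger_gap": 30},
    {"finger_gap": 30},
  ],
)

```text
time_s: 8.7
position: [599.9, -130.3, 156.7]
eef_rot: [-0.0, 0.999, 0.039, -0.0]
ft_force: [0.1, 0.1, -2.0]
opening: 39.1
grip_force: 14.8
```

Run:
```python
from h import *
p=camera_params("wrist");capture("wrist");s=sense();print(s["position"],np.degrees(Rm(s["eef_rot"]).as_euler("xyz")),tool(np.array([599.5,-130,56])-s["position"]))
for x in silhouettes("wrist","jar_caddy")[:2]: print(x["score"],rect(p,x["mask"],28))
for x in mark_of("wrist","jar_caddy")[:2]: print(x["score"],np.array(x["centre"])*[512,384],plane(p,np.array(x["centre"])*[512,384],0))
im=capture("wrist")
for y in (67,1,-67): 
  for x in (-34,34):
    a=np.radians(4.3);q=proj(p,[602+x*np.cos(a)-y*np.sin(a),-163+x*np.sin(a)+y*np.cos(a),28]);cv2.circle(im,tuple(int(v) for v in q.round()),2,(255,0,0),-1)
cv2.imwrite("pics/w4.png",im[:,:,::-1])
```

```text
[ 599.9 -130.5  156.9] [-180.     0.     4.5] [ -0.3  -0.5 100.9]
0.97 (((606.8900756835938, -162.11026000976562), (75.25045013427734, 139.85276794433594), 2.6087961196899414), array([ 611.2, -165. ], dtype=float32))
0.9 [283.7 182.8] [ 600.4 -160.8    0. ]
```

View pics/w4.png

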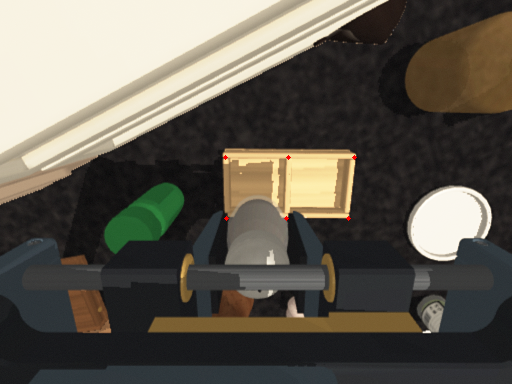

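The caddy's rim matches the model to within about 3 mm, with the caddy slightly further in x. I shift +2.5 mm, lower and release.

Scaled: 30 mm is 0.6, 2.5 mm is 0.05.

Call:
jog_arm(
  increments=[
    {"finger_gap": 30,"tx": 0.05,"tz": 0.6},
    {"finger_gap": 30,"tz": 0.6},
    {"finger_gap": 30,"tz": 0.5},
    {"finger_gap": 30,"tz": 0.24},
    {"finger_gap": 30,"tz": 0.08},
    {"finger_gap": 30},
    {"finger_gap": 30},
  ],
)

```text
time_s: 9.6
position: [603.6, -130.4, 57.3]
eef_rot: [0.0, 0.999, 0.038, 0.001]
ft_force: [0.4, -0.4, -1.2]
opening: 39.3
grip_force: 14.8
```

Scaled: -50 mm is -1, -40 mm is -0.8.

Call:
jog_arm(
  increments=[
    {"finger_gap": 30,"tz": 0.05},
    {"finger_gap": 30},
    {"finger_gap": 50},
    {"finger_gap": 60},
    {"finger_gap": 60},
    {"finger_gap": 60,"tz": -0.8},
    {"finger_gap": 60,"tz": -1},
    {"finger_gap": 60,"tz": -0.7},
  ],
)

```text
time_s: 10.4
position: [603.2, -130.2, 181.2]
eef_rot: [0.0, 0.999, 0.038, 0.001]
ft_force: [0.8, 0.2, -0.2]
opening: 60.0
grip_force: 0.0
```

Call:
jog_arm(
  increments=[
    {"finger_gap": 66,"tx": -0.512,"ty": 0.674},
    {"finger_gap": 66,"tx": -0.512,"ty": 0.674},
    {"finger_gap": 66,"tx": -0.512,"ty": 0.674},
    {"finger_gap": 66,"tx": -0.512,"ty": 0.674},
    {"finger_gap": 66,"tx": -0.512,"ty": 0.674},
    {"finger_gap": 66,"tx": -0.512,"ty": 0.674},
    {"finger_gap": 66,"tx": -0.508,"ty": 0.676},
    {"finger_gap": 66},
    {"finger_gap": 66},
  ],
)

```text
time_s: 11.3
position: [441.6, -379.6, 178.2]
eef_rot: [-0.0, 0.999, 0.037, -0.0]
ft_force: [0.5, -0.5, -0.4]
opening: 66.1
grip_force: 0.0
```

Run:
```python
from h import *
p=camera_params("wrist");capture("wrist");s=sense();J=np.array([443,-379.,83])
print(s["position"],tool(J-s["position"]),proj(p,[443,-379,0]))
for x in mark_of("wrist","spice_jar")[:3]: print(x["score"],np.array(x["centre"])*[512,384],plane(p,np.array(x["centre"])*[512,384],0))
for x in silhouettes("wrist","spice_jar")[:3]:
    ys,xs=np.nonzero(x["mask"]); print(x["score"],xs.min(),xs.max(),ys.min(),ys.max(),xs.mean(),ys.mean(), proj(p,[443,-379,55]))
capture("scene")
for x in mark_of("scene","shaker")[:2]: q=np.array(x["centre"])*[512,384];print(x["score"],q,plane(camera_params("scene"),q,6))
```

```text
[ 442.1 -378.8  178.3] [ 0.9  0.3 95.3] [257.3 175.7]
0.75 [336.7 124.8] [ 511.  -467.2    0. ]
0.57 [256.  174.4] [ 444.5 -377.3    0. ]
0.92 323 400 109 159 362.9214780600462 132.1088749587595 [257.3 188.1]
0.81 232 276 160 223 254.36435469710273 192.6729587357331 [257.3 188.1]
0.7 [284.6 185. ] [ 601.  -128.3    6. ]
```

The shaker is in its bay and the jar is centred under the tool. Gripping the jar 88 mm up.

Scaled: -45 mm is -0.9, -40 mm is -0.8.

Call:
jog_arm(
  increments=[
    {"finger_gap": 66,"tx": 0.02,"ty": -0.03,"tz": 0.7},
    {"finger_gap": 66,"tz": 0.7},
    {"finger_gap": 66,"tz": 0.5},
    {"finger_gap": 66},
    {"finger_gap": 30},
    {"finger_gap": 30},
    {"finger_gap": 30},
    {"finger_gap": 30},
    {"finger_gap": 30},
    {"finger_gap": 30,"tz": -0.3},
    {"finger_gap": 30,"tz": -0.8},
    {"finger_gap": 30,"tz": -0.9},
  ],
  force=15,
)

```text
time_s: 12.75
position: [442.0, -376.8, 183.0]
eef_rot: [-0.001, 0.999, 0.038, -0.002]
ft_force: [0.9, -1.4, -0.6]
opening: 40.6
grip_force: 14.9
```

Call:
jog_arm(
  increments=[
    {"finger_gap": 30},
    {"finger_gap": 30},
  ],
)

```text
time_s: 12.95
position: [443.1, -377.7, 184.3]
eef_rot: [0.001, 0.999, 0.038, 0.001]
ft_force: [-0.1, 0.4, -1.7]
opening: 40.6
grip_force: 14.9
```

Run:
```python
from h import *
for c in ("wrist","scene"):
    p=camera_params(c);capture(c);s=sense();P=s["position"]
    zb=P[2]-83
    print(c,P,[(np.array(x["centre"])*[512,384],x["score"]) for x in mark_of(c,"spice_jar")],proj(p,[P[0],P[1],zb]))
print(tool(np.array([606.5,-196,P[2]])-P))
```

```text
wrist [ 442.4 -377.1  182.8] [(array([257. , 200.7]), 0.68)] [256.7 202.2]
scene [ 442.1 -376.8  181.6] [(array([279.9, 278.7]), 0.67), (array([368.2, 228.7]), 0.58), (array([331.5, 208.4]), 0.57), (array([256.7, 181.8]), 0.5)] [334.6 205.1]
[ 177.8 -167.6   -0. ]
```

Scaled: 35.5 mm is 0.71, -33.5 mm is -0.67.

Call:
jog_arm(
  increments=[
    {"finger_gap": 30,"tx": 0.71,"ty": -0.67},
    {"finger_gap": 30,"tx": 0.71,"ty": -0.67},
    {"finger_gap": 30,"tx": 0.71,"ty": -0.67},
    {"finger_gap": 30,"tx": 0.71,"ty": -0.67},
    {"finger_gap": 30,"tx": 0.71,"ty": -0.67},
    {"finger_gap": 30},
    {"finger_gap": 30},
  ],
)

```text
time_s: 13.85
position: [607.0, -195.8, 181.7]
eef_rot: [-0.0, 0.999, 0.04, -0.002]
ft_force: [-1.2, 0.1, -0.5]
opening: 40.8
grip_force: 14.9
```

Run:
```python
from h import *
p=camera_params("wrist");im=capture("wrist");s=sense();print(s["position"],tool(np.array([606.5,-196,89])-s["position"]))
for y in (66,0,-66): 
  for x in (-33,33):
    a=np.radians(4.3);q=proj(p,[604+x*np.cos(a)-y*np.sin(a),-163+x*np.sin(a)+y*np.cos(a),28]);cv2.circle(im,tuple(int(v) for v in q.round()),2,(255,0,0),-1)
cv2.imwrite("pics/w5.png",im[:,:,::-1])
```

```text
[ 606.4 -196.8  182. ] [ 0.4 -0.8 93. ]
```

View pics/w5.png

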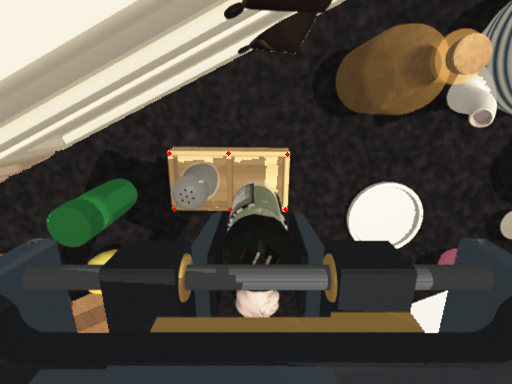

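The shaker stands in the left bay at (197,182), and the rim dots agree with the caddy. Lowering the jar into the right bay.

Scaled: 30 mm is 0.6, 22 mm is 0.44.

Call:
jog_arm(
  increments=[
    {"finger_gap": 30,"tx": 0.01,"ty": -0.01,"tz": 0.6},
    {"finger_gap": 30,"tz": 0.6},
    {"finger_gap": 30,"tz": 0.44},
    {"finger_gap": 30,"tz": 0.16},
    {"finger_gap": 30,"tz": 0.04},
    {"finger_gap": 30},
    {"finger_gap": 30},
  ],
)

```text
time_s: 14.6
position: [608.0, -197.2, 92.4]
eef_rot: [0.0, 0.999, 0.038, 0.001]
ft_force: [0.4, 1.0, -1.7]
opening: 40.4
grip_force: 15.0
```

Scaled: 2 mm is 0.04, 1.5 mm is 0.03.

Call:
jog_arm(
  increments=[
    {"finger_gap": 30,"tz": 0.04},
    {"finger_gap": 30,"tz": 0.03},
    {"finger_gap": 30},
    {"finger_gap": 30},
  ],
)

```text
time_s: 15.0
position: [608.5, -196.6, 90.3]
eef_rot: [0.001, 0.999, 0.038, 0.001]
ft_force: [-1.9, 1.3, 8.0]
opening: 40.6
grip_force: 15.0
```

Scaled: -50 mm is -1, -40 mm is -0.8.

Call:
jog_arm(
  increments=[
    {"finger_gap": 46},
    {"finger_gap": 54},
    {"finger_gap": 54},
    {"finger_gap": 54,"tz": -0.8},
    {"finger_gap": 54,"tz": -1},
    {"finger_gap": 54,"tz": -0.8},
    {"finger_gap": 54},
  ],
)

```text
time_s: 15.7
position: [610.8, -197.5, 224.9]
eef_rot: [0.002, 0.999, 0.038, 0.006]
ft_force: [0.7, -0.4, 1.1]
opening: 53.9
grip_force: 0.0
```

Call:
jog_arm(
  increments=[
    {"finger_gap": 76,"tx": -0.69,"ty": -0.486},
    {"finger_gap": 76,"tx": -0.69,"ty": -0.486},
    {"finger_gap": 76,"tx": -0.69,"ty": -0.486},
    {"finger_gap": 76,"tx": -0.69,"ty": -0.486},
    {"finger_gap": 76},
    {"finger_gap": 76},
  ],
)

```text
time_s: 16.3
position: [462.3, -109.9, 217.9]
eef_rot: [0.0, 0.999, 0.039, 0.0]
ft_force: [-0.0, 0.1, 1.1]
opening: 75.8
grip_force: 0.0
```

Run:
```python
from h import *
p=camera_params("wrist");capture("wrist");s=sense()
print(s["position"],tool(np.array([463,-110.5,115])-s["position"]))
for z in (0,122): print(proj(p,[463,-110.5,z]))
for x in mark_of("wrist","pepper_mill")[:2]: print(x["score"],np.array(x["centre"])*[512,384],plane(p,np.array(x["centre"])*[512,384],0))
for x in silhouettes("wrist","pepper_mill")[:1]:
    m=x["mask"];ys,xs=np.nonzero(m); print(x["score"],xs.min(),xs.max(),ys.min(),ys.max(),[(y,np.nonzero(m[y])[0][[0,-1]]) for y in range(ys.min(),ys.max(),15)])
capture("scene");q=camera_params("scene")
for k in("spice_jar","shaker"):
  for x in mark_of("scene",k)[:4]: u=np.array(x["centre"])*[512,384];print(k,x["score"],u,plane(q,u,6))
```

```text
[ 463.2 -110.3  218. ] [ -0.4   0.1 103. ]
[258.  169.5]
[258.3 196.9]
0.86 [257.7 170.2] [ 462.  -110.2    0. ]
0.96 232 284 151 221 [(151, array([253, 262])), (166, array([238, 277])), (181, array([237, 279])), (196, array([232, 284])), (211, array([238, 278]))]
spice_jar 0.91 [367.9 228.8] [ 495.2 -478.6    6. ]
spice_jar 0.74 [257.2 184. ] [558.5 -34.6   6. ]
spice_jar 0.68 [302.1 186.8] [ 620.6 -190.6    6. ]
spice_jar 0.67 [279.8 279.7] [ 156.5 -331.6    6. ]
shaker 0.61 [287.6 185.7] [ 602.  -140.1    6. ]
```

The mill is exactly under the tool. Descending to grip it round the head.

Scaled: -40 mm is -0.8, 35 mm is 0.7.

Call:
jog_arm(
  increments=[
    {"finger_gap": 76,"tz": 0.7},
    {"finger_gap": 76,"tz": 0.7},
    {"finger_gap": 76,"tz": 0.66},
    {"finger_gap": 76},
    {"finger_gap": 30},
    {"finger_gap": 30},
    {"finger_gap": 30},
    {"finger_gap": 30},
    {"finger_gap": 30},
    {"finger_gap": 30,"tz": -0.2},
    {"finger_gap": 30,"tz": -0.8},
    {"finger_gap": 30,"tz": -0.6},
  ],
  force=20,
)

```text
time_s: 17.8
position: [462.4, -110.1, 196.6]
eef_rot: [0.0, 0.999, 0.038, -0.0]
ft_force: [1.2, 0.7, -1.9]
opening: 47.1
grip_force: 19.8
```

Call:
jog_arm(
  increments=[
    {"finger_gap": 30},
    {"finger_gap": 30},
  ],
)

```text
time_s: 18.0
position: [462.3, -110.0, 195.2]
eef_rot: [0.0, 0.999, 0.038, 0.0]
ft_force: [0.0, -0.7, -2.2]
opening: 47.4
grip_force: 19.8
```

Run:
```python
from h import *
for c in ("wrist","scene","top"):
    p=camera_params(c);capture(c);s=sense();P=s["position"];zb=P[2]-115
    print(c,P,[(np.array(x["centre"])*[512,384],x["score"]) for x in mark_of(c,"pepper_mill")[:2]],proj(p,[P[0],P[1],zb]))
print(tool(np.array([567.5,-360.5,P[2]])-P))
```

```text
wrist [ 461.6 -109.9  194.2] [(array([256.6, 192.5]), 0.65)] [257.3 192.1]
scene [ 461.4 -109.8  193.5] [(array([262.8, 186.9]), 0.74)] [262.3 185.4]
top [ 461.7 -109.9  193.6] [(array([265.3, 190.9]), 0.74)] [264.6 192.3]
[ 86.2 258.   -0.4]
```

Scaled: 43 mm is 0.86, 14.4 mm is 0.288.

Call:
jog_arm(
  increments=[
    {"finger_gap": 30,"tx": 0.288,"ty": 0.86},
    {"finger_gap": 30,"tx": 0.288,"ty": 0.86},
    {"finger_gap": 30,"tx": 0.288,"ty": 0.86},
    {"finger_gap": 30,"tx": 0.288,"ty": 0.86},
    {"finger_gap": 30,"tx": 0.288,"ty": 0.86},
    {"finger_gap": 30,"tx": 0.288,"ty": 0.86},
    {"finger_gap": 30},
    {"finger_gap": 30},
  ],
)

```text
time_s: 19.1
position: [568.1, -361.2, 193.1]
eef_rot: [-0.001, 0.999, 0.038, -0.001]
ft_force: [0.1, 0.4, -1.4]
opening: 46.8
grip_force: 20.0
```

Run:
```python
from h import *
c0=np.array([567.5,-360.5])
for c in ("wrist","top"):
    p=camera_params(c);im=capture(c);s=sense();P=s["position"]
    print(c,P,tool(np.r_[c0,120]-P),[(plane(p,np.array(x["centre"])*[512,384],0),x["score"]) for x in mark_of(c,"round_dish")[:2]])
    for t in np.arange(0,6.28,.26):
        q=proj(p,[c0[0]+47*np.cos(t),c0[1]+47*np.sin(t),12]);cv2.circle(im,tuple(int(v) for v in q.round()),1,(255,0,0),-1)
    if c=="wrist":
        cv2.imwrite("pics/w6.png",cv2.resize(im[100:300,130:400,::-1],(780,578)))
```

```text
wrist [ 567.9 -360.2  193.7] [-0.3  0.4 73.7] [(array([ 568.6, -356.9,    0. ]), 0.91)]
top [ 568.1 -359.4  194.7] [-0.6  1.1 74.7] [(array([ 563.1, -354.5,    0. ]), 0.68)]
```

View pics/w6.png

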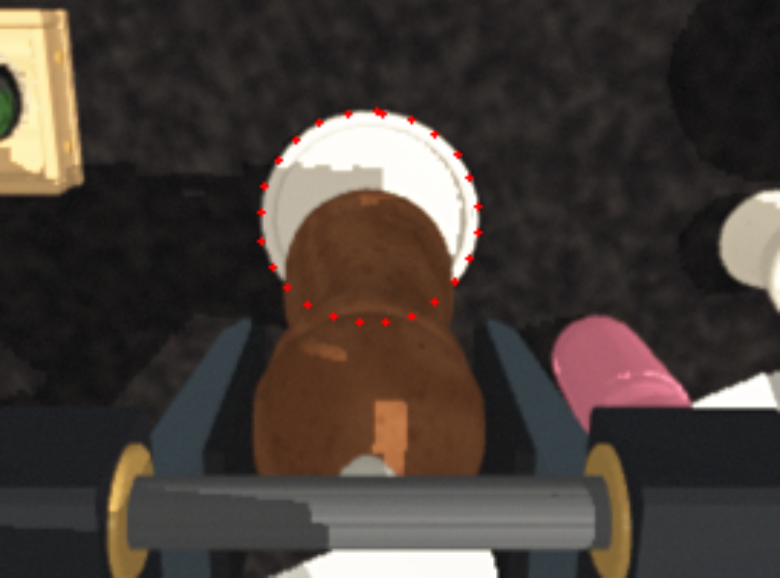

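The dots lie on the dish's rim, so its centre is right to about 1 mm. Lowering the mill.

Scaled: 35 mm is 0.7, 25 mm is 0.5.

Call:
jog_arm(
  increments=[
    {"finger_gap": 30,"tx": -0.01,"ty": 0.01,"tz": 0.7},
    {"finger_gap": 30,"tz": 0.5},
    {"finger_gap": 30,"tz": 0.18},
    {"finger_gap": 30,"tz": 0.06},
    {"finger_gap": 30},
    {"finger_gap": 30},
  ],
)

```text
time_s: 19.9
position: [568.9, -361.6, 124.7]
eef_rot: [0.001, 0.999, 0.039, 0.001]
ft_force: [-0.5, 0.0, -1.3]
opening: 47.2
grip_force: 20.0
```

Scaled: 2 mm is 0.04, 1.5 mm is 0.03.

Call:
jog_arm(
  increments=[
    {"finger_gap": 30,"tz": 0.04},
    {"finger_gap": 30,"tz": 0.03},
    {"finger_gap": 30},
    {"finger_gap": 30},
  ],
)

```text
time_s: 20.3
position: [569.3, -361.8, 121.7]
eef_rot: [0.001, 0.999, 0.038, 0.002]
ft_force: [0.0, 0.6, 5.2]
opening: 46.8
grip_force: 20.1
```

The rows are not in the units I measure in: shifts go in shares of 50 mm and turns go in shares of 360 degrees. I convert before sending: -40 mm is -0.8, -30 mm is -0.6.

Call:
jog_arm(
  increments=[
    {"finger_gap": 52},
    {"finger_gap": 60},
    {"finger_gap": 72},
    {"finger_gap": 72},
    {"finger_gap": 72,"tz": -0.6},
    {"finger_gap": 72,"tz": -0.8},
    {"finger_gap": 72,"tz": -0.6},
    {"finger_gap": 72},
  ],
)

```text
time_s: 21.1
position: [570.1, -362.5, 224.9]
eef_rot: [0.003, 0.999, 0.038, 0.004]
ft_force: [-0.2, -0.3, 0.5]
opening: 71.5
grip_force: 0.0
```

Call:
jog_arm(
  increments=[
    {"finger_gap": 86,"tx": -0.46,"ty": -0.648},
    {"finger_gap": 86,"tx": -0.46,"ty": -0.648},
    {"finger_gap": 86,"tx": -0.46,"ty": -0.648},
    {"finger_gap": 86,"tx": -0.46,"ty": -0.648},
    {"finger_gap": 86,"tx": -0.46,"ty": -0.648},
    {"finger_gap": 86,"tz": 0.6},
    {"finger_gap": 86,"tz": 0.6},
    {"finger_gap": 86},
    {"finger_gap": 86},
  ],
)

```text
time_s: 22.0
position: [440.8, -208.5, 159.2]
eef_rot: [-0.0, 0.999, 0.038, -0.001]
ft_force: [-0.7, -0.8, -0.2]
opening: 86.1
grip_force: 0.0
```

Run:
```python
from h import *
p=camera_params("wrist");im=capture("wrist");s=sense()
print(s["position"],tool(np.array([441.5,-208.4,20])-s["position"]))
for x in mark_of("wrist","garlic")[:2]: print(x["score"],plane(p,np.array(x["centre"])*[512,384],0))
for x in silhouettes("wrist","garlic")[:2]: print(x["score"],rect(p,x["mask"],25))
capture("scene");q=camera_params("scene")
for x in mark_of("scene","pepper_mill")[:2]: print(x["score"],plane(q,np.array(x["centre"])*[512,384],5))
```

```text
[ 441.6 -208.9  160.1] [ -0.2  -0.6 140.1]
0.86 [ 442.2 -210.5    0. ]
0.78 (((441.4889221191406, -208.36497497558594), (56.87165832519531, 56.81808853149414), 46.03615951538086), array([ 442. , -207.9], dtype=float32))
0.26 (((571.6576538085938, -382.9552917480469), (73.08490753173828, 115.85475158691406), 19.176639556884766), array([ 576.4, -387.3], dtype=float32))
0.79 [ 586.1 -368.3    5. ]
```

Scaled: 40 mm is 0.8, 35 mm is 0.7.

Call:
jog_arm(
  increments=[
    {"finger_gap": 86,"ty": -0.01,"tz": 0.8},
    {"finger_gap": 86,"tz": 0.8},
    {"finger_gap": 86,"tz": 0.7},
    {"finger_gap": 86,"tz": 0.48},
    {"finger_gap": 86},
    {"finger_gap": 40},
    {"finger_gap": 40},
    {"finger_gap": 40},
    {"finger_gap": 40},
    {"finger_gap": 40},
    {"finger_gap": 40},
  ],
  force=10,
)

```text
time_s: 23.35
position: [441.7, -208.5, 21.5]
eef_rot: [0.001, 0.999, 0.038, 0.001]
ft_force: [-0.2, 0.3, 6.2]
opening: 56.2
grip_force: 10.0
```

Call:
jog_arm(
  increments=[
    {"finger_gap": 40,"tz": -0.3},
    {"finger_gap": 40,"tz": -0.8},
    {"finger_gap": 40,"tz": -0.9},
    {"finger_gap": 40,"tz": -0.6},
    {"finger_gap": 40},
    {"finger_gap": 40},
  ],
)

```text
time_s: 23.95
position: [440.8, -207.9, 150.7]
eef_rot: [0.0, 0.999, 0.038, 0.0]
ft_force: [-0.2, 0.0, -2.3]
opening: 56.5
grip_force: 10.0
```

Run:
```python
from h import *
s=sense();P=s["position"];a=np.radians(15);c=np.array([416.8,156.8]);ex=np.array([np.cos(a),np.sin(a)]);ey=np.array([-np.sin(a),np.cos(a)])
for y in(46,-46): t=c+ey*y;print(y,t,tool(np.r_[t,P[2]]-P))
```

```text
46 [404.9 201.2] [  -4.4 -410.7   -0.2]
-46 [428.7 112.4] [  12.6 -320.3   -0.1]
```

Scaled: -45.9 mm is -0.918, -45.6 mm is -0.912, -0.09 rad / 6.2832 = -0.0143.

Call:
jog_arm(
  increments=[
    {"finger_gap": 40,"tx": -0.01,"ty": -0.912},
    {"finger_gap": 40,"tx": -0.01,"ty": -0.912},
    {"finger_gap": 40,"tx": -0.01,"ty": -0.912},
    {"finger_gap": 40,"tx": -0.01,"ty": -0.912},
    {"finger_gap": 40,"tx": -0.01,"ty": -0.912},
    {"finger_gap": 40,"tx": -0.01,"ty": -0.912},
    {"finger_gap": 40,"tx": -0.01,"ty": -0.912},
    {"finger_gap": 40,"tx": -0.01,"ty": -0.912},
    {"finger_gap": 40,"tx": -0.01,"ty": -0.918},
    {"finger_gap": 40,"turn": -0.0143},
    {"finger_gap": 40,"turn": -0.0143},
    {"finger_gap": 40},
  ],
)

```text
time_s: 25.15
position: [403.5, 201.1, 148.5]
eef_rot: [0.001, 0.992, 0.129, -0.002]
ft_force: [-1.1, -0.3, -0.8]
opening: 56.1
grip_force: 10.0
```

Call:
jog_arm(
  increments=[
    {"finger_gap": 40},
    {"finger_gap": 40},
  ],
)

```text
time_s: 25.35
position: [404.6, 200.6, 149.7]
eef_rot: [0.0, 0.992, 0.127, -0.001]
ft_force: [1.0, 0.1, -0.5]
opening: 56.2
grip_force: 10.0
```

Run:
```python
from h import *
p=camera_params("wrist");im=capture("wrist");s=sense();P=s["position"];a=np.radians(15);c=np.array([416.8,156.8]);ex=np.array([np.cos(a),np.sin(a)]);ey=np.array([-np.sin(a),np.cos(a)])
print(P,s["qpos"],tool(np.r_[c+ey*46,38]-P),"lemon in",tool(np.r_[c-ey*46,38]-P))
for y in (92,0,-92):
  for x in (-46,46): q=proj(p,np.r_[c+ex*x+ey*y,22]);cv2.circle(im,tuple(int(v) for v in q.round()),2,(255,0,0),-1)
cv2.imwrite("pics/w7.png",im[:,:,::-1])
for x in silhouettes("wrist","produce_tray")[:1]: print(x["score"],rect(p,x["mask"],22))
```

```text
[404.8 200.6 149.9] [ 0.4  0.2  2.  -0.   1.   1.8] [  0.4  -0.6 111.9] lemon in [  1.   91.4 112. ]
0.83 (((417.6351318359375, 161.19143676757812), (97.85033416748047, 189.31942749023438), 14.566896438598633), array([426.6, 158.2], dtype=float32))
```

View pics/w7.png

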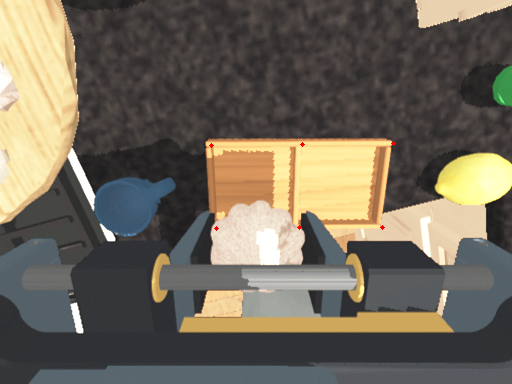

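Garlic is held over the left compartment, and the tray sits about 3 mm left of my model. I lower until the tips are just above the walls and release.

Scaled: 40 mm is 0.8, 25 mm is 0.5.

Call:
jog_arm(
  increments=[
    {"finger_gap": 40,"tx": 0.02,"ty": -0.06,"tz": 0.8},
    {"finger_gap": 40,"tz": 0.8},
    {"finger_gap": 40,"tz": 0.5},
    {"finger_gap": 40,"tz": 0.18},
    {"finger_gap": 40},
    {"finger_gap": 40},
  ],
)

```text
time_s: 26.05
position: [406.2, 204.6, 37.4]
eef_rot: [-0.0, 0.992, 0.128, 0.001]
ft_force: [-0.9, 0.2, 0.6]
opening: 56.0
grip_force: 10.0
```

Scaled: -50 mm is -1, -20 mm is -0.4.

Call:
jog_arm(
  increments=[
    {"finger_gap": 59},
    {"finger_gap": 62},
    {"finger_gap": 64},
    {"finger_gap": 66},
    {"finger_gap": 66,"tz": -0.4},
    {"finger_gap": 66,"tz": -1},
    {"finger_gap": 66,"tz": -1},
    {"finger_gap": 80},
  ],
)

```text
time_s: 26.85
position: [409.2, 206.2, 162.8]
eef_rot: [-0.002, 0.992, 0.128, 0.007]
ft_force: [0.5, 0.5, 0.5]
opening: 71.6
grip_force: 0.0
```

Call:
jog_arm(
  increments=[
    {"finger_gap": 80,"tx": 0.034,"ty": 0.916},
    {"finger_gap": 80,"tx": 0.034,"ty": 0.916},
    {"finger_gap": 80,"tx": 0.034,"ty": 0.916},
    {"finger_gap": 80,"tx": 0.034,"ty": 0.916},
    {"finger_gap": 80,"tx": 0.034,"ty": 0.916},
    {"finger_gap": 80,"turn": -0.0239},
    {"finger_gap": 80,"turn": -0.0239},
    {"finger_gap": 80,"turn": -0.0239},
    {"finger_gap": 80,"turn": -0.0239},
    {"finger_gap": 80,"turn": -0.0239},
    {"finger_gap": 80,"turn": -0.0239},
    {"finger_gap": 80,"turn": -0.0239},
  ],
)

```text
time_s: 28.05
position: [471.1, -15.0, 156.0]
eef_rot: [-0.0, 0.792, 0.61, -0.0]
ft_force: [0.3, 0.2, 0.2]
opening: 80.0
grip_force: 0.0
```

Call:
jog_arm(
  increments=[
    {"finger_gap": 80,"turn": -0.0239},
    {"finger_gap": 80,"turn": -0.0239},
    {"finger_gap": 80,"turn": -0.0239},
    {"finger_gap": 80,"turn": -0.0239},
    {"finger_gap": 80,"turn": -0.0239},
    {"finger_gap": 80,"turn": -0.008},
    {"finger_gap": 80},
    {"finger_gap": 80},
  ],
)

```text
time_s: 28.85
position: [471.3, -15.1, 156.2]
eef_rot: [-0.0, 0.495, 0.869, -0.0]
ft_force: [-0.1, -0.3, 0.9]
opening: 80.0
grip_force: 0.0
```

Run:
```python
from h import *
p=camera_params("wrist");im=capture("wrist");cv2.imwrite("pics/w8.png",im[:,:,::-1]);s=sense();P=s["position"]
print(P,np.degrees(Rm(s["eef_rot"]).as_euler("xyz")),tool(np.array([472.7,-15.2,21])-P))
for x in silhouettes("wrist","lemon")[:2]:
    ys,xs=np.nonzero(x["mask"]);Q=np.array([plane(p,q,26)[:2] for q in zip(xs,ys)]); w,v=np.linalg.eigh(np.cov(Q.T)); print(x["score"],Q.mean(0),np.sqrt(w)*4,np.degrees(np.arctan2(v[1,1],v[0,1])))
```

```text
[471.3 -15.1 156.2] [-180.    -0.   120.7] [ -0.9   1.2 135.2]
0.89 [472.1 -14.4] [51.9 73.5] 122.70951758277425
```

View pics/w8.png

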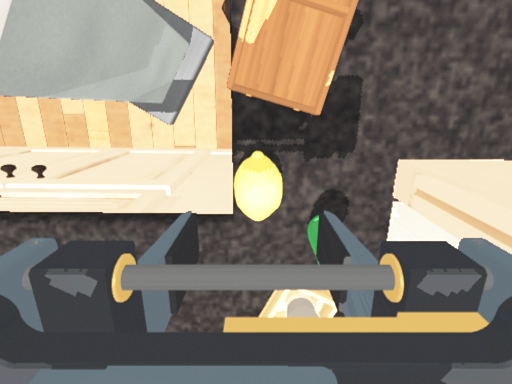

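The lemon is at (258,186), aligned with the tool. The green look-alike at (318,235) would be close to the gripper body's corner, so I turn 0.2 rad to clear it and then grip.

Scaled: 40 mm is 0.8, 30 mm is 0.6, -0.1 rad / 6.2832 = -0.0159.

Call:
jog_arm(
  increments=[
    {"finger_gap": 80,"ty": 0.02,"turn": -0.0159},
    {"finger_gap": 80,"turn": -0.0159},
    {"finger_gap": 80,"tz": 0.8},
    {"finger_gap": 80,"tz": 0.8},
    {"finger_gap": 80,"tz": 0.6},
    {"finger_gap": 80,"tz": 0.3},
    {"finger_gap": 80,"tz": 0.14},
    {"finger_gap": 80},
  ],
)

```text
time_s: 29.75
position: [472.1, -14.6, 23.9]
eef_rot: [-0.001, 0.406, 0.914, -0.0]
ft_force: [-0.4, 0.4, 0.7]
opening: 80.2
grip_force: 0.0
```

```bash
python3 -c "
from h import *
s=sense();print(tool(np.array([472.4,-14.8,22])-s['position']))"
```

```text
[-0.4  0.1  1.9]
```

Scaled: -45 mm is -0.9, -20 mm is -0.4.

Call:
jog_arm(
  increments=[
    {"finger_gap": 30},
    {"finger_gap": 30},
    {"finger_gap": 30},
    {"finger_gap": 30},
    {"finger_gap": 30},
    {"finger_gap": 30},
    {"finger_gap": 30,"tz": -0.4},
    {"finger_gap": 30,"tz": -0.9},
    {"finger_gap": 30,"tz": -0.9},
    {"finger_gap": 30,"tz": -0.4},
    {"finger_gap": 30},
    {"finger_gap": 30},
  ],
  force=12,
)

```text
time_s: 30.95
position: [471.7, -14.5, 153.7]
eef_rot: [-0.0, 0.405, 0.914, -0.0]
ft_force: [-1.1, 0.2, -1.7]
opening: 48.8
grip_force: 12.0
```

Run:
```python
from h import *
s=sense();P=s["position"];a=np.radians(15);c=np.array([417,159]);ex=np.array([np.cos(a),np.sin(a)]);ey=np.array([-np.sin(a),np.cos(a)])
print(np.degrees(Rm(s["eef_rot"]).as_euler("xyz")),tool(np.r_[c-ey*46,P[2]]-P))
p=camera_params("wrist");capture("wrist")
for x in silhouettes("wrist","lemon")[:1]:
    ys,xs=np.nonzero(x["mask"]);print(x["score"],xs.min(),xs.max(),ys.min(),ys.max());Q=np.array([plane(p,q,P[2]+5)[:2] for q in zip(xs,ys)]); w,v=np.linalg.eigh(np.cov(Q.T)); print(Q.mean(0)-P[:2],np.sqrt(w)*4,np.degrees(np.arctan2(v[1,1],v[0,1])))
```

```text
[-180.    -0.   132.2] [124.4  54.9   0.1]
0.7 216 298 185 298
[-6.1  7.7] [50.4 61.2] 121.74344525620695
```

Scaled: 31.1 mm is 0.622, 13.8 mm is 0.276, 0.15 rad / 6.2832 = 0.0239.

Call:
jog_arm(
  increments=[
    {"finger_gap": 30,"tx": 0.622,"ty": 0.274},
    {"finger_gap": 30,"tx": 0.622,"ty": 0.274},
    {"finger_gap": 30,"tx": 0.622,"ty": 0.274},
    {"finger_gap": 30,"tx": 0.622,"ty": 0.276},
    {"finger_gap": 30,"turn": 0.0239},
    {"finger_gap": 30,"turn": 0.0239},
    {"finger_gap": 30,"turn": 0.008},
    {"finger_gap": 30},
    {"finger_gap": 30},
  ],
)

```text
time_s: 31.95
position: [428.9, 114.3, 153.3]
eef_rot: [-0.001, 0.558, 0.83, -0.001]
ft_force: [0.7, -0.5, -1.2]
opening: 48.6
grip_force: 12.0
```

Run:
```python
from h import *
s=sense();P=s["position"];a=np.radians(15);c=np.array([417,159]);ex=np.array([np.cos(a),np.sin(a)]);ey=np.array([-np.sin(a),np.cos(a)])
print(np.degrees(Rm(s["eef_rot"]).as_euler("xyz")),tool(np.r_[c-ey*46,37]-P))
p=camera_params("wrist");im=capture("wrist")
for y in (92,0,-92):
  for x in (-46,46): q=proj(p,np.r_[c+ex*x+ey*y,22]);cv2.circle(im,tuple(int(v) for v in q.round()),2,(255,0,0),-1)
cv2.imwrite("pics/w9.png",im[:,:,::-1])
```

```text
[-179.9   -0.   112.2] [  0.2   0.4 116.3]
```

View pics/w9.png

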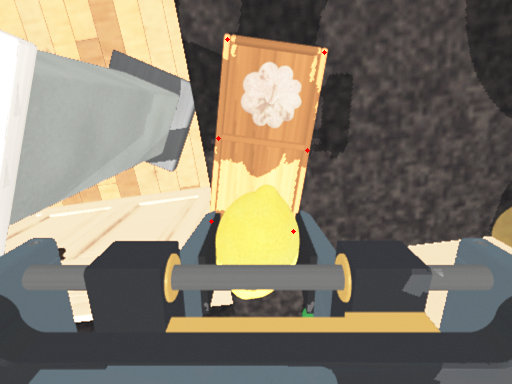

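The garlic lies in the far compartment at (271,95) and the lemon is held over the near one; the rim dots agree. Lowering and releasing.

Scaled: 40 mm is 0.8, 25 mm is 0.5.

Call:
jog_arm(
  increments=[
    {"finger_gap": 30,"tz": 0.8},
    {"finger_gap": 30,"tz": 0.8},
    {"finger_gap": 30,"tz": 0.5},
    {"finger_gap": 30,"tz": 0.2},
    {"finger_gap": 30},
    {"finger_gap": 30},
  ],
)

```text
time_s: 32.6
position: [430.5, 114.7, 40.2]
eef_rot: [0.001, 0.558, 0.83, 0.001]
ft_force: [1.1, -0.2, -0.8]
opening: 48.8
grip_force: 12.0
```

Call:
jog_arm(
  increments=[
    {"finger_gap": 52},
    {"finger_gap": 56},
    {"finger_gap": 60},
    {"finger_gap": 64},
    {"finger_gap": 64},
    {"finger_gap": 64,"tz": -0.4},
    {"finger_gap": 64,"tz": -0.9},
    {"finger_gap": 64,"tz": -1},
    {"finger_gap": 64,"tx": -0.5,"ty": -0.2,"tz": -0.6},
    {"finger_gap": 64,"tx": -0.8,"ty": -0.3,"tz": -0.4},
    {"finger_gap": 64,"tx": -0.8,"ty": -0.3,"tz": -0.4},
    {"finger_gap": 64},
  ],
)

```text
time_s: 33.8
position: [433.6, -1.6, 227.2]
eef_rot: [0.003, 0.561, 0.828, 0.001]
ft_force: [-0.1, 0.8, -1.0]
opening: 64.1
grip_force: 0.0
```

Run:
```python
from h import *
im=capture("wrist");t=capture("top")
cv2.imwrite("pics/fin.png",np.hstack([cv2.resize(im[:,:,::-1],(400,300)),cv2.resize(t[90:252,110:370,::-1],(400,300),interpolation=cv2.INTER_CUBIC)]))
print(sense()["position"])
```

```text
[431.9   1.7 224.6]
```

View pics/fin.png

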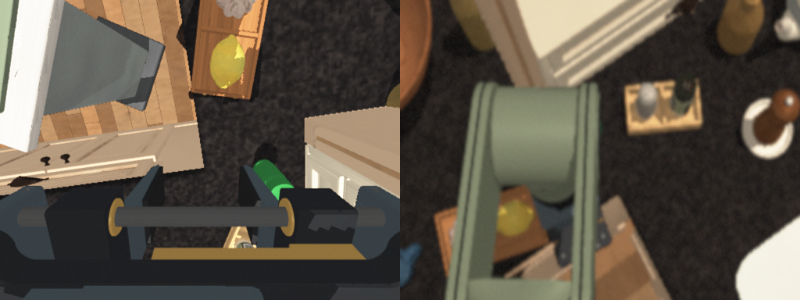

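Lemon and garlic are in the tray (left half), and jar, shaker and mill stand in place (right half). I'll check the mill, jar and shaker numerically before handing in.

Run:
```python
from h import *
capture("top");p=camera_params("top")
for k,z,c in (("pepper_mill",5,(567.5,-360.5)),("spice_jar",6,(607,-196)),("shaker",6,(602,-130)),("round_dish",0,(567.5,-360.5)),("oil_bottle",0,(724.6,-307.4)),("mug",0,(370.8,311.3))):
    for x in mark_of("top",k)[:3]: print(k,round(x["score"],2),plane(p,np.array(x["centre"])*[512,384],z)[:2],"expect",c)
    for x in silhouettes("top",k)[:3]:
        ys,xs=np.nonzero(x["mask"]);print("  cen",xs.mean(),ys.mean(),"exp base/top px",proj(p,[*c,z]),proj(p,[*c,150 if z==5 else 100]))
```

```text
pepper_mill 0.87 [ 578.4 -356. ] expect (567.5, -360.5)
spice_jar 0.79 [ 507.2 -464.6] expect (607, -196)
spice_jar 0.73 [ 173.3 -322.6] expect (607, -196)
spice_jar 0.55 [ 609.6 -203.6] expect (607, -196)
  cen 348.1036585365854 301.3841463414634 exp base/top px [291.9 147.1] [295.4 137.5]
  cen 293.48473282442745 140.51526717557252 exp base/top px [291.9 147.1] [295.4 137.5]
  cen 392.90288713910763 174.753280839895 exp base/top px [291.9 147.1] [295.4 137.5]
shaker 0.53 [ 608.1 -130.6] expect (602, -130)
  cen 269.73394495412845 144.70642201834863 exp base/top px [269.6 149.1] [271.1 139.8]
round_dish 0.57 [ 557.5 -361. ] expect (567.5, -360.5)
  cen 344.9187675070028 162.52941176470588 exp base/top px [347.8 159.6] [356.8 150.6]
oil_bottle 0.97 [ 730.7 -307.2] expect (724.6, -307.4)
mug 0.65 [364.9 321.9] expect (370.8, 311.3)
  cen 107.63069544364508 233.87529976019184 exp base/top px [117.6 230.7] [104.3 228.4]
```

I'm moving the wrist camera over for a close check of the mill in the dish.

Scaled: -40 mm is -0.8, -38 mm is -0.76, -0.15 rad / 6.2832 = -0.0239.

Call:
jog_arm(
  increments=[
    {"finger_gap": 64,"tx": -0.8,"ty": -0.246,"tz": -0.08,"turn": 0.0239},
    {"finger_gap": 64,"turn": -0.0239},
    {"finger_gap": 64,"tx": -0.8,"ty": -0.246,"tz": -0.08},
    {"finger_gap": 64,"tx": -0.8,"ty": -0.246,"tz": -0.08},
    {"finger_gap": 64,"tx": -0.8,"ty": -0.246,"tz": -0.08},
    {"finger_gap": 64,"tx": -0.8,"ty": -0.246,"tz": -0.08},
    {"finger_gap": 64,"tx": -0.8,"ty": -0.246,"tz": -0.08},
    {"finger_gap": 64,"tx": -0.8,"ty": -0.246,"tz": -0.08},
    {"finger_gap": 64,"tx": -0.76,"ty": -0.246,"tz": -0.08},
  ],
)

```text
time_s: 35.45
position: [460.5, -331.4, 256.6]
eef_rot: [0.0, 0.559, 0.829, 0.0]
ft_force: [-0.0, -0.1, 0.1]
opening: 64.0
grip_force: 0.0
```

Call:
jog_arm(
  increments=[
    {"finger_gap": 64,"turn": 0.0239},
    {"finger_gap": 64,"turn": 0.0239},
    {"finger_gap": 64,"turn": 0.0239},
    {"finger_gap": 64,"turn": 0.0239},
    {"finger_gap": 64,"turn": 0.0239},
    {"finger_gap": 64,"turn": 0.0239},
    {"finger_gap": 64,"turn": 0.0239},
    {"finger_gap": 64,"turn": 0.0239},
    {"finger_gap": 64,"turn": 0.0239},
    {"finger_gap": 64,"turn": 0.0239},
    {"finger_gap": 64,"turn": 0.0239},
    {"finger_gap": 64},
  ],
)

```text
time_s: 36.65
position: [460.6, -329.5, 256.4]
eef_rot: [-0.0, 0.988, 0.153, -0.0]
ft_force: [0.6, 1.0, -0.2]
opening: 63.9
grip_force: 0.0
```

Run:
```python
from h import *
p=camera_params("wrist");im=capture("wrist")
for k,z in (("pepper_mill",5),("round_dish",0),("spice_jar",6),("shaker",6),("jar_caddy",0)):
    print(k,[(round(x["score"],2),plane(p,np.array(x["centre"])*[512,384],z)[:2]) for x in mark_of("wrist",k)[:3]])
c0=(567.5,-360.5)
for r,z,col in ((47,12,(255,0,0)),(29,7,(0,255,255)),(25,127,(0,255,0))):
    for t in np.arange(0,6.28,.2):
        q=proj(p,[c0[0]+r*np.cos(t),c0[1]+r*np.sin(t),z]);im=cv2.circle(im,tuple(int(v) for v in q.round()),0,col,-1)
cv2.imwrite("pics/fin2.png",cv2.resize(im[:260,:,::-1],(800,406)))
```

```text
pepper_mill [(0.8, array([ 567.7, -364.2]))]
round_dish []
spice_jar [(0.77, array([ 167.3, -322.2])), (0.68, array([ 610.6, -198. ])), (0.64, array([570.7, -29.3]))]
shaker [(0.74, array([ 604. , -132.6]))]
jar_caddy [(0.7, array([ 600.7, -158.5]))]
```

View pics/fin2.png

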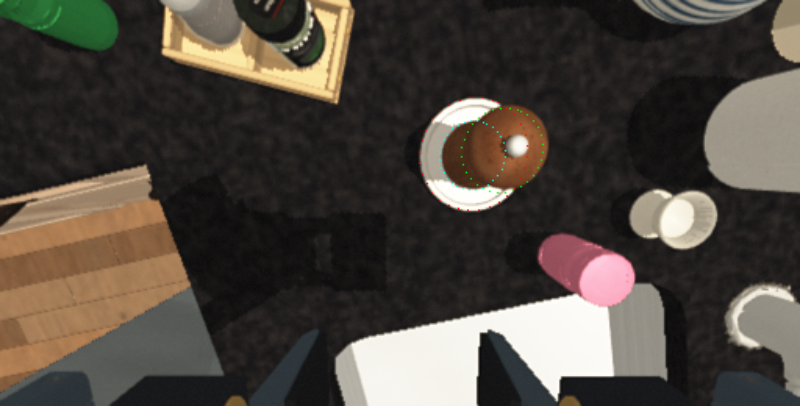

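The mill's foot and head match the modelled circles at about (480,155), within 3–4 mm of the dish's centre. The jar and shaker stand upright in their bays at about (285,35) and (215,25). Handing in.

```bash
python3 -c "
from station import *
print(hand_in())"
```

```text
the job is handed in; nothing more can be done
None
```

I handed the job in at about 37 s: the last camera views show the jar and shaker upright in the caddy bays, lemon and garlic in the two tray compartments, and the mill about 4 mm from the dish's centre, with the oil bottle and mug never approached, but `hand_in()` returned no verdict.

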